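Count to the third bay and dock the coffee leveller

ROBOT

A 6-joint arm with a two-finger parallel gripper is mounted at the origin on a cart in front of the work surface, level with it; the furniture and walls round the work are solid. World frame = base frame: x ahead of the robot, y to its left, z up, the work surface at z = 0. Lengths are in mm, angles in degrees, forces in N, time in s.
With the tool pointing down it reaches from about 275 to 725 mm from the base axis. Payload 15.9 kg.
Tool frame: the origin (TCP) lies on the centre line of the jaws, within the pads' length; the fingertips stand 11 mm ahead of it and the grasp point (between the pads) lies 8 mm behind it (manip.tip_reach is the distance from the TCP to the fingertips, in mm); z points along the fingers, y is the line along which they close (so a half turn about z gives the same grasp; the last joint's range is limited). The gripper opens to 85 mm and grips with 20 to 120 N. Pads are 22 mm wide; open, the fingers measure 114 mm over their backs; the gripper's body (76 mm by 85 mm) begins 54 mm behind the grasp point. The pads swing forward as they close: fully open they stand 13 mm farther back than shut.
Start: joints at [-71.219, 12.198, -1.971, 75.831, 0, 90], TCP at [160.974, -473.363, 242.306] pointing down, gripper open.
Joint ranges: [-170.91, 170.91], [-42.67, 98.43], [-65.05, 77.54], [-120.47, 116.71], [-90, 82.35], [-180, 180]. Speed limits (degrees/s): [108.29, 108.29, 136.94, 147.25, 180, 180].

INTERFACE

Orientations are given as [roll, pitch, yaw] about the fixed x, y, z axes, in that order (R = Rz(yaw) Ry(pitch) Rx(roll)).
In Python, from workcell import status, cams, manip gives the robot as it stands.
- The arm moves only by the tool arm_command, never from a script. Its argument "series" is one flat list of numbers, 6 for each row, row after row: the shift along the world's x, y, z in m, then the turn, a rotation vector about the world's x, y, z in degrees. A call has 1 to 20 rows; each row shifts and turns the commanded pose from where the row before left it; what a row does not reach is not made up. A row lasts 1/8 s, in which the tool goes at most 62.5 mm and 10.7 degrees, less where a joint would pass 70% of its speed; a pose out of reach is approached as far as the arm can. A call with a gripper value outside its range is refused whole. "jaw" is the finger opening in m, from 0 to 0.0854, set as the call begins (left out, the last holds). The fingers move at their own pace and stop on an object; the grip force is fixed at half the most. Time passes only in rows, so rows that do not move let the fingers close. It gives the time, the measured TCP pose, the force, the opening and the grip force at its end, in the units of the state.
- status.get_obs(): the state, without advancing time (a new reading comes with each control period).
- cams.get_image(name): name is "scene" or "top" or "wrist"; returns a dict with "pixels" (384x512x3 uint8, red, green, blue), "fx", "fy", "cx", "cy" (pixels), "cam_to_world" (4x4, takes a point from camera to world coordinates); the wrist camera has in their place "mount" (4x4, takes a point from camera to tool coordinates, whose origin is the TCP and whose axes are the flange's). Camera axes: x right, y down, z forward; pixel columns grow to the right and rows downward; lengths in mm; the calibration is good to about 2 mm. A picture is of the moment at which its call begins: read the wrist's pose just before it. There is no depth.
- manip.finish_job(): hands the job in; it is judged then, once.
The state is a dict: "time_s": time; "joints": joint angles; "joint_vel": joint speeds; "tau": joint torques, N m; "ee_pos": TCP position; "tool_rot": TCP orientation; "force": force on the tool from outside, world axes, zero at the start; "wrist_torque": the same for the moment, N m; "opening": finger opening in mm; "gripper_force": force on a finger pad.
Only numpy, scipy, OpenCV 4.12 (cv2) and the standard library are available. Lean on these libraries where they do the work, as an engineer would, in place of code of your own. Each camera call takes 0.05 s, during which the arm holds its last target. There are 200 camera calls.

TASK

Counting the tool rack's gaps from its right-hand end (as seen from the robot), full ones included, run the red marker along the rail with a fingertip and leave it standing over the third gap. Then push the coffee leveller, the round pale metal puck lying in front of the rack, along the worktop into that third gap until it is fully home against the rack's back board. Push it with the fingers without lifting or tipping it, and leave the glass and cup in the rack, the tamper and the loose basket where they are.

Things in the scene. Friction and masses are not known exactly. Their poses are not given: they have to be found in the camera images.
- rack: Fixed wooden tool rack, 60 (x) x 344 (y) x 52 (z) mm, on the worktop; four gaps, open to front (-x) and top, no floor. Origin: centre of underside; x to the back, y left, z up. Back board's inner face x = +22 mm, front ends of walls x = -30 mm; end walls 8 mm thick, 42 high, centred at y = -168 and +168. Steel rail, 8 mm diameter, along y above the back board at x = 26, z = 65 mm.
- divider_1: Fixed upright wooden divider between the first and second gap (counted from the right, the -y end of the rack); 52 (x) x 8 (y) x 42 (z) mm, axes as the rack's, origin at the centre of its underside. Its place along the rack varies by a few mm.
- divider_2: The same kind of divider, between the second and third gap. The third gap lies between this one and divider_3 (66 to 86 mm wide in the clear).
- divider_3: The same kind of divider, between the third and fourth gap.
- marker (a joint): Slide of the red plastic marker along the rail, m; at 0 its middle is at y = -126 mm in the rack's frame, and it grows as the marker moves to the left (+y of the rack), range -0.01 to 0.27. It slides with about 1.2 N of friction and stays where it is left. It starts over the first gap or just past it.
- marker_tab (a point): Middle of the marker's upright red tab, the part to push: 20 (x) x 10 (y) x 36 (z) mm, its top 109 mm above the worktop, its foot at 75 mm on an 18 mm wide saddle that rides the rail. A small pointer nose reaches 13 mm forward of the saddle, 69 to 75 mm above the worktop. This point is 92 mm above the worktop; axes as the rack's.
- puck_leveller: Coffee leveller, a plain round puck of pale metal (looks whitish), 60 mm diameter, 34 mm high, about 0.3 kg, lying loose on the worktop in front of the rack. Origin: centre of its underside. Fully home in a gap its centre is at x = -8 mm in the rack's frame, and it stands 8 mm proud of the dividers' front ends.
- rack_glass: Loose shot glass, 49 mm diameter, 61 mm high, in the first or the fourth gap. Origin: centre of its underside. Leave it.
- rack_cup: Loose steel dosing cup, 59 mm diameter, 52 mm high, in the other of those two gaps. Origin: centre of its underside. Leave it.
- stand_tamper: Loose tamper with a brown wooden handle, 58 mm diameter, 91 mm high, at the left of the worktop. Origin: centre of its underside. Leave it.
- spare_basket: Loose round steel blind basket, 68 mm diameter, 24 mm high, at the right of the worktop. Origin: centre of its underside. Leave it.
Things that resemble listed ones, but are neither listed nor needed, are in the scene too. What is shaped like the puck_leveller but green or pink is not meant.

How it is judged:
By the outcome, as a careful person would: the job done as asked, in the order asked, and still so for the second after the job is handed in, with the robot touching nothing.
It also fails if it takes over 64 s, if anything falls off the work surface, if the arm or the gripper's body presses on something with over 40 N, if the wrist force passes 120 N, or if a joint passes its speed limit or range.

## Working session

There is one attempt and no reset: what is moved stays moved. The work goes in short steps, Python scripts to look and compute and a tool call to move; the robot and the scene stay as the last step left them, time stands still between calls to the robot, and variables do not carry over. Pictures are saved under pics/ and viewed, at most 10 in all, crops included, and the job is handed in when it is done.

Besides the shell and the picture viewer there is one more tool, called after ">>>" in YAML: its name, and indented under it one key for each argument. arm_command: Moves the arm, as the interface text tells. Its arguments: {"type":"object","properties":{"series":{"type":"array","items":{"type":"number"}},"jaw":{"type":"number"}},"required":["series"]}

```bash
mkdir -p pics; ls; cat > h.py <<'E'
import numpy as np,cv2
from workcell import status,cams,manip
def save(n,f,crop=None,s=1):
    im=cams.get_image(n);p=im["pixels"][:,:,::-1]
    if crop: x0,y0,x1,y1=crop;p=p[y0:y1,x0:x1]
    cv2.imwrite("pics/"+f,cv2.resize(p,None,fx=s,fy=s,interpolation=cv2.INTER_CUBIC));return im
def ray(im,u,v):
    M=np.array(im["cam_to_world"]);d=M[:3,:3]@[(u-im["cx"])/im["fx"],(v-im["cy"])/im["fy"],1];return M[:3,3],d
def at_z(im,u,v,z):
    o,d=ray(im,u,v);return (o+d*(z-o[2])/d[2]).round(1)
E
python3 - <<'E'
from h import *
a=save("top","top.png",None,1.5);b=save("scene","scene.png",None,1.5)
for i in(a,b):print(i["fx"],i["cx"],i["cy"],np.array(i["cam_to_world"]).round(3).tolist())
E
```

```text
pics
487.31143333593485 256.2257998573913 190.70982239304368 [[-0.022, -0.994, 0.109, 387.11], [-0.999, 0.019, -0.028, 96.653], [0.026, -0.11, -0.994, 1431.349], [0.0, 0.0, 0.0, 1.0]]
384.8314066933026 252.46643535256817 194.49842382638673 [[-0.527, -0.392, 0.754, -370.332], [-0.85, 0.233, -0.472, 634.438], [0.009, -0.89, -0.456, 631.791], [0.0, 0.0, 0.0, 1.0]]
```

View pics/top.png

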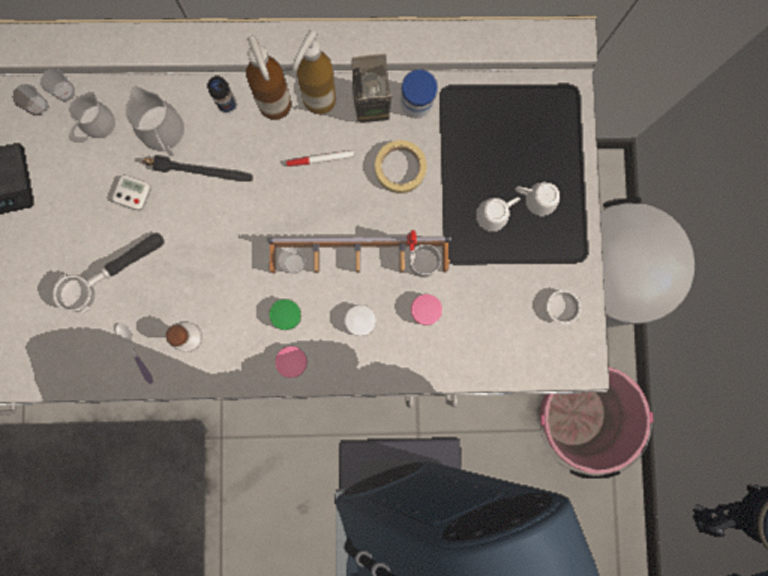

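View pics/scene.png

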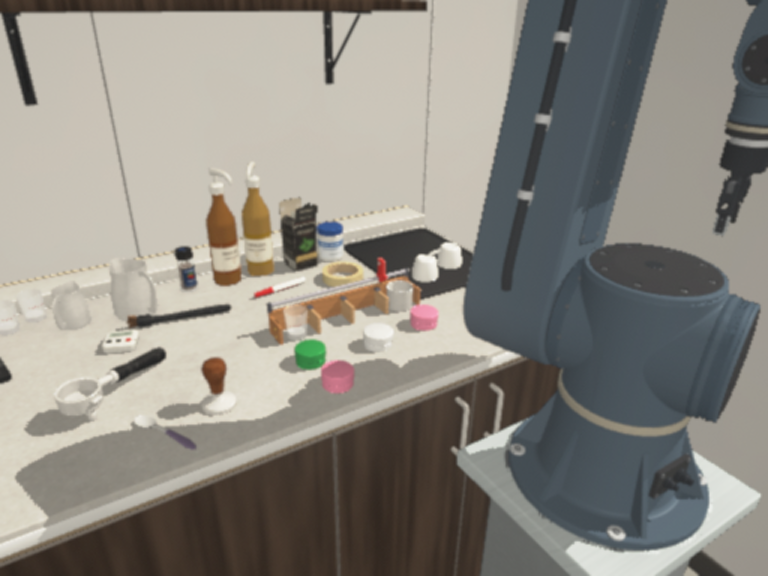

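The top view shows the rack at (270–450, 240–270) with the cup in gap 1 (425,260) and the glass in gap 4 (291,260). Gap 3 lies between the dividers at 316 and 358. The white puck is at (360,320) and the marker at (412,240). I'll enlarge this area.

```bash
python3 - <<'E'
from h import *
a=save("top","topc.png",(172,148,308,248),5.8)
E
```

```text
(no output)
```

View pics/topc.png

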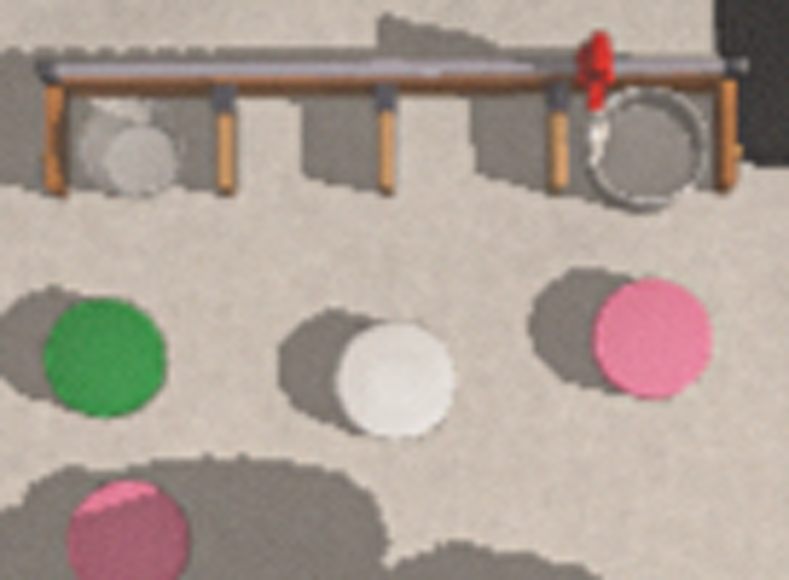

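The crop shows the wall front ends at (57,192), (227,193), (388,190), (559,190) and (728,187). The puck's top is centred at (397,380), and the red tab is around (598,50).

```bash
python3 - <<'E'
from h import *
a=cams.get_image("top")
f=lambda u,v,z:at_z(a,(u+.5)/5.8+172-.5,(v+.5)/5.8+148-.5,z)
for n,u,v,z in [("L",57,192,42),("d3",227,193,42),("d2",388,190,42),("d1",559,190,42),("R",728,187,42),("railL",50,70,69),("railR",735,67,69),("puck",397,380,34),("tabtop",599,40,109),("nose",597,103,72),("green",105,357,34),("pink",653,338,34),("pinkL",129,540,34),("cup",646,148,52),("glass",140,160,61)]:
    print(n,f(u,v,z))
E
```

```text
L [572.4 270.5  42. ]
d3 [570.3 186.8  42. ]
d2 [570.4 107.2  42. ]
d1 [568.8  22.4  42. ]
R [568.8 -61.7  42. ]
railL [628.7 270.2  69. ]
railR [624.4 -63.9  69. ]
puck [476.6 104.5  34. ]
tabtop [631.6   5.2 109. ]
nose [607.3   4.4  72. ]
green [490.9 248.3  34. ]
pink [494.9 -22.9  34. ]
pinkL [400.7 237.2  34. ]
cup [587.6 -20.6  52. ]
glass [584.8 227.7  61. ]
```

```bash
python3 - <<'E'
from h import *
o=status.get_obs();print(o, manip.tip_reach)
E
```

```text
{'time_s': 0.2, 'joints': array([-7.12195224e+01,  1.22144334e+01, -1.99077209e+00,  7.58297426e+01,
        2.11100119e-03,  8.99992736e+01]), 'joint_vel': array([-0.01594387, -0.0364885 ,  0.06601273, -0.01509984,  0.03504463,
        0.10293272]), 'tau': array([-1.55581580e-03, -6.85821462e+01,  4.86928225e+01,  1.22082079e-02,
       -8.71700809e-05, -3.96445117e-06]), 'ee_pos': array([ 160.92744631, -473.21491105,  242.02759459]), 'tool_rot': array([-1.79965052e+02, -2.11144385e-03,  1.87812027e+01]), 'force': array([ 0.08631758,  0.287785  , -0.09295117]), 'wrist_torque': array([-0.00942033, -0.03371315, -0.03863313]), 'gripper_force': 0.0, 'opening': 85.19162694864067} 11.0
```

>>> arm_command:
  series: [0.033,0.029,-0.004,0,0,-1.4,0.033,0.029,-0.004,0,0,-1.4,0.033,0.029,-0.004,0,0,-1.4,0.033,0.029,-0.004,0,0,-1.4,0.033,0.029,-0.004,0,0,-1.4,0.033,0.029,-0.004,0,0,-1.4,0.033,0.029,-0.004,0,0,-1.4,0.033,0.029,-0.004,0,0,-1.4,0.033,0.029,-0.004,0,0,-1.4,0.033,0.029,-0.004,0,0,-1.4,0.033,0.029,-0.004,0,0,-1.4,0.033,0.029,-0.004,0,0,-1.4,0.033,0.029,-0.004,0,0,-1.4,0.033,0.029,-0.004,0,0,-1.2,0,0,0,0,0,0,0,0,0,0,0,0]
  jaw: 0

```text
time_s: 2.2
ee_pos: [622.6, -67.5, 186.0]
tool_rot: [180.0, 0.0, -0.6]
force: [-0.4, -0.1, 0.3]
opening: -0.2
gripper_force: 0.0
```

>>> arm_command:
  series: [0.0015,0.005,-0.03,0,0,0,0.001,0.005,-0.03,0,0,0,0.001,0.005,-0.018,0,0,0,0,0,-0.012,0,0,0,0,0.004,0,0,0,0,0,0.005,0,0,0,0,0,0,0,0,0,0]

```text
time_s: 3.08
ee_pos: [626.9, -43.1, 97.2]
tool_rot: [180.0, -0.1, -0.6]
force: [-0.0, -0.3, 0.1]
opening: 0.1
gripper_force: 0.0
```

```bash
python3 - <<'E'
from h import *
save("scene","s2.png",(160,140,310,270),4.5)
E
```

```text
(no output)
```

View pics/s2.png

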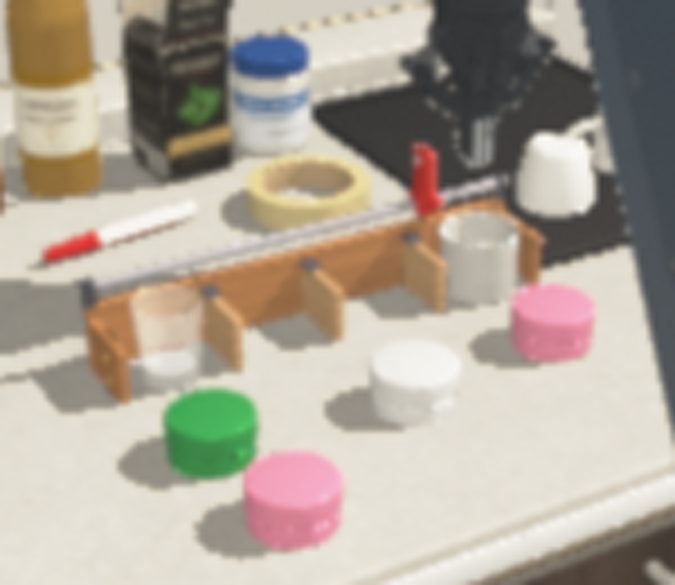

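The closed fingertips at (480,155) are right of the red tab (425,180) and level with it, and the cup is clear.

>>> arm_command:
  series: [0,0.006,0,0,0,0,0,0.006,0,0,0,0,0,0.006,0,0,0,0,0,0.006,0,0,0,0,0,0.006,0,0,0,0,0,0.006,0,0,0,0,0,0.006,0,0,0,0,0,0.006,0,0,0,0,0,0.006,0,0,0,0,0,0.006,0,0,0,0]

```text
time_s: 4.38
ee_pos: [626.5, 6.5, 96.4]
tool_rot: [-179.5, -0.0, 0.4]
force: [0.5, -1.5, 0.1]
opening: -0.2
gripper_force: 0.7
```

```bash
cat >> h.py <<'E'
def red(z=109):
    a=cams.get_image("top");p=a["pixels"].astype(int)
    m=(p[...,0]>130)&(p[...,1]<70)&(p[...,2]<70)
    n,l,s,c=cv2.connectedComponentsWithStats(m.astype(np.uint8))
    for i in range(1,n):
        if s[i,4]>8: print("red",s[i],c[i].round(1),at_z(a,*c[i],95))
E
python3 - <<'E'
from h import *
red();print(status.get_obs()["force"])
E
```

```text
red [191 105  14   5  48] [198.1 107.4] [771.6 216.3  95. ]
[ 0.08224424 -0.48319797 -0.40084528]
```

>>> arm_command:
  series: [0,0.006,0,0,0,0,0,0.006,0,0,0,0,0,0.006,0,0,0,0,0,0.006,0,0,0,0,0,0.006,0,0,0,0,0,0.006,0,0,0,0,0,0.006,0,0,0,0,0,0.006,0,0,0,0,0,0.006,0,0,0,0,0,0.006,0,0,0,0,0,0.006,0,0,0,0,0,0.006,0,0,0,0,0,0.006,0,0,0,0,0,0.006,0,0,0,0,0,0.006,0,0,0,0,0,0,0,0,0,0,0,0,0,0,0,0]

```text
time_s: 6.55
ee_pos: [628.2, 58.4, 96.4]
tool_rot: [-177.7, -0.0, 4.2]
force: [-0.4, 0.2, 0.9]
opening: -0.2
gripper_force: 0.0
```

```bash
python3 - <<'E'
from h import *
save("scene","s3.png",(160,140,310,270),4.5)
E
```

```text
(no output)
```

View pics/s3.png

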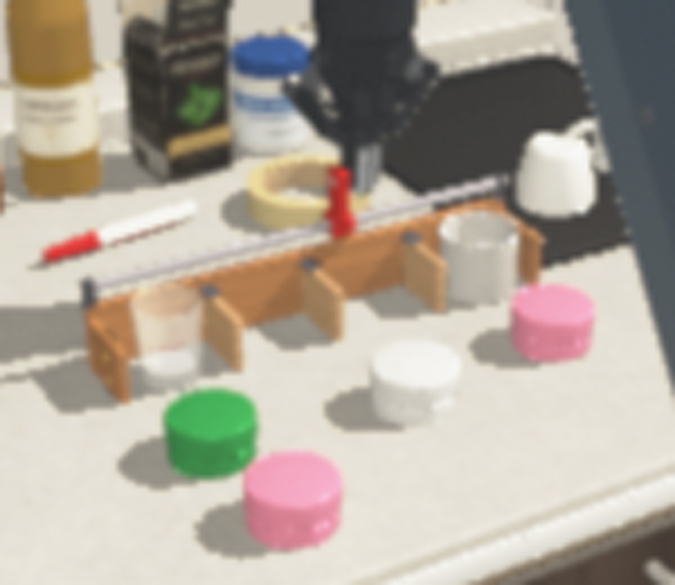

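The tab now stands at (340,200), over gap 2, with the finger right behind it. The arm is lagging, so I'll check the joints.

```bash
python3 - <<'E'
from h import *
o=status.get_obs();print(o["joints"].round(2),o["joint_vel"].round(2),o["tool_rot"],o["ee_pos"])
E
```

```text
[  4.19  31.02   3.99  62.96   2.31 179.95] [-0.12 -0.04  0.12  0.03 -0.01 -0.06] [-1.77690309e+02 -1.12110239e-02  4.24597709e+00] [628.16553912  58.34482305  96.3839249 ]
```

>>> arm_command:
  series: [0,-0.008,0,0,0,0,0,-0.02,0.01,0,0,10,0,-0.02,0.03,-2.2,-0.6,0,0,-0.01,0.03,0,0,10,0,0,0.01,0,0,10,0,0,0,0,0,10,0,0,0,0,0,10,0,0,0,0,0,10,0,0,0,0,0,10,0,0,0,0,0,10,0,0,0,0,0,10,0,0,0,0,0,10,0,0,0,0,0,10,0,0,0,0,0,10,0,0,0,0,0,10,0,0,0,0,0,10,0,0,0,0,0,10,0,0,0,0,0,10,0,0,0,0,0,5,0,0,0,0,0,0]

```text
time_s: 9.1
ee_pos: [628.0, -0.2, 176.3]
tool_rot: [-180.0, -0.0, 169.2]
force: [0.7, -0.4, 0.7]
opening: 0.1
gripper_force: 0.0
```

```bash
python3 - <<'E'
from h import *
o=status.get_obs();print(o["joints"].round(2),o["tool_rot"],o["ee_pos"]);red()
E
```

```text
[-1.000e-02  2.862e+01  1.192e+01  7.333e+01 -2.000e-02  1.080e+01] [-1.79977910e+02 -3.46177062e-02  1.69193576e+02] [ 6.28031267e+02 -1.89457525e-01  1.76337717e+02]
red [191 105  14   5  47] [198.  107.4] [771.7 216.4  95. ]
red [246 154   6  12  42] [248.2 159.7] [620.6  78.7  95. ]
```

>>> arm_command:
  series: [0,0.01,-0.02,0,0,5,0,0.01,-0.02,0,0,5,0,0.01,-0.02,0,0,0,0,0.01,-0.02,0,0,0,0,0.01,0,0,0,0,0,0.006,0,0,0,0,0,0.006,0,0,0,0,0,0.006,0,0,0,0,0,0.006,0,0,0,0,0,0.006,0,0,0,0,0,0.006,0,0,0,0,0,0.006,0,0,0,0,0,0.006,0,0,0,0,0,0.006,0,0,0,0,0,0.006,0,0,0,0,0,0.006,0,0,0,0,0,0,0,0,0,0]

```text
time_s: 11.28
ee_pos: [627.9, 116.9, 96.2]
tool_rot: [-180.0, -0.1, 179.3]
force: [-0.3, -0.1, -0.1]
opening: 0.1
gripper_force: 0.0
```

>>> arm_command:
  series: [0,0.003,0,0,0,0,0,0.003,0,0,0,0,0,0.003,0,0,0,0,0,0,0,0,0,0,0,-0.01,0,0,0,0,0,-0.02,0.02,0,0,0,-0.02,-0.03,0.04,0,0,0,-0.04,-0.04,0.04,0,0,0,-0.05,-0.04,0,0,0,0,-0.05,-0.03,0,0,0,0,-0.05,-0.03,0,0,0,0,-0.04,0,0,0,0,0,0,0,0,0,0,0]

```text
time_s: 12.9
ee_pos: [381.0, -70.5, 192.8]
tool_rot: [-180.0, -0.0, 179.1]
force: [1.4, -0.5, 0.5]
opening: 0.1
gripper_force: 0.0
```

```bash
python3 - <<'E'
from h import *
red();a=save("top","t2.png",(172,148,308,248),5.8)
E
```

```text
red [191 105  15   5  49] [198.2 107.4] [771.6 215.9  95. ]
red [223 155   5  12  39] [224.7 160. ] [621.1 143.9  95. ]
```

View pics/t2.png

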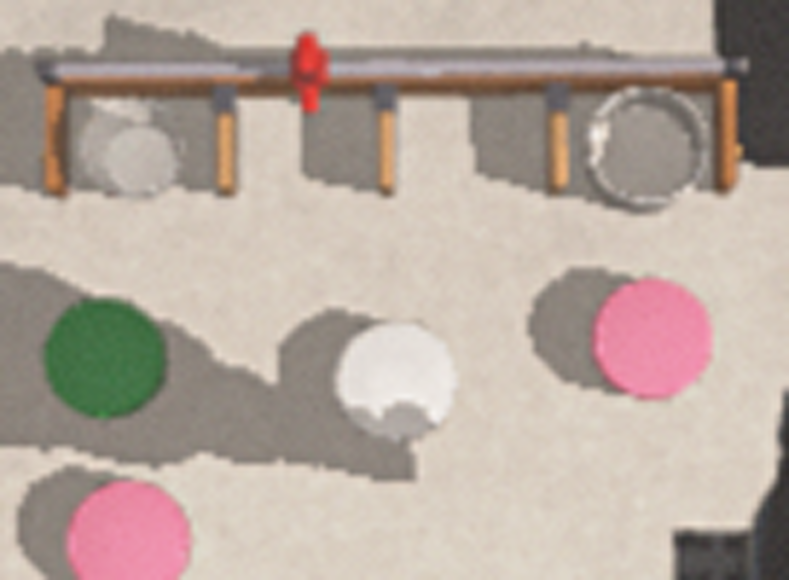

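The marker stands at (308,70), midway between the gap 3 dividers at 227 and 388. Next I'll cradle the puck between the two half-open fingers and push it diagonally.

>>> arm_command:
  series: [0.013,0.036,0,0,0,9,0.013,0.036,0,0,0,9,0.013,0.036,0,0,0,9,0.012,0.035,0,0,0,9,0,0,-0.04,0,0,0,0,0,-0.04,0,0,0,0,0,-0.04,0,0,0,0,0,-0.03,0,0,0,0,0,-0.013,0,0,0,0,0,0,0,0,0,0,0,0,0,0,0]
  jaw: 0.03

```text
time_s: 14.38
ee_pos: [435.1, 73.4, 30.4]
tool_rot: [-179.9, 0.0, -144.7]
force: [0.1, 0.8, 0.6]
opening: 30.2
gripper_force: 0.0
```

```bash
python3 - <<'E'
from h import *
save("scene","s4.png",(160,140,310,270),4.5)
print(status.get_obs()["joints"].round(1))
E
```

```text
[  9.6  14.5 -31.9  43.5  -0.  -25.7]
```

View pics/s4.png

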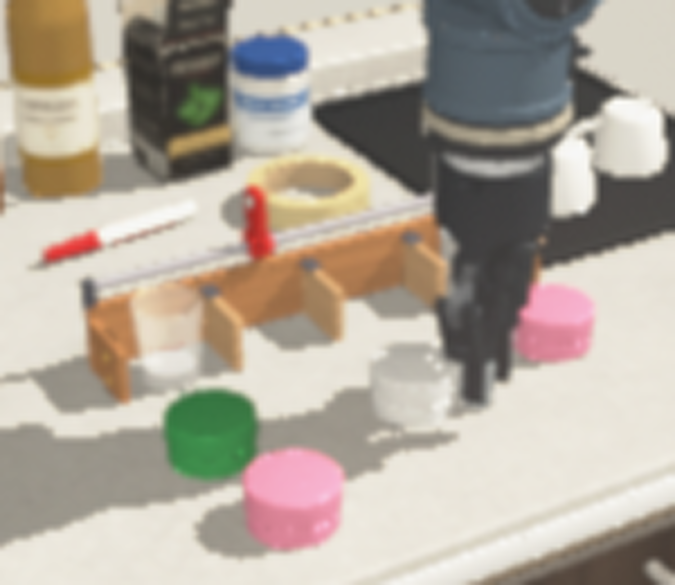

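The fingers are at (470,390), just behind and right of the puck at (415,385), and not touching it. I'll lower them a little and push.

>>> arm_command:
  series: [0,0,-0.012,0,0,0,0.004,0.003,0,0,0,0,0.004,0.003,0,0,0,0,0.004,0.003,0,0,0,0,0.004,0.003,0,0,0,0,0.004,0.003,0,0,0,0,0.004,0.003,0,0,0,0,0.004,0.003,0,0,0,0,0.004,0.003,0,0,0,0,0.004,0.003,0,0,0,0,0.004,0.003,0,0,0,0,0.004,0.003,0,0,0,0,0.004,0.003,0,0,0,0,0.004,0.003,0,0,0,0,0.004,0.003,0,0,0,0,0.003,0.0025,0,0,0,0,0,0,0,0,0,0]

```text
time_s: 16.55
ee_pos: [493.5, 117.9, 17.4]
tool_rot: [-180.0, -0.0, -144.7]
force: [-0.2, -0.4, 0.1]
opening: 29.8
gripper_force: 0.0
```

>>> arm_command:
  series: [0.0045,0.0035,0,0,0,0,0.0045,0.0035,0,0,0,0,0,0,0,0,0,0,-0.012,-0.009,0,0,0,0,-0.03,0,0.01,0,0,-9,-0.04,0.015,0.03,0,0,-9,-0.04,0.015,0.03,0,0,-9,-0.03,0,0.03,0,0,-9,0,0,0.03,0,0,0,0,0,0,0,0,0]

```text
time_s: 17.8
ee_pos: [350.5, 145.6, 149.0]
tool_rot: [179.9, 0.2, 179.3]
force: [0.2, 0.7, -0.9]
opening: 30.0
gripper_force: 0.0
```

```bash
python3 - <<'E'
from h import *
print(status.get_obs()["ee_pos"]);a=save("top","t3.png",(172,148,308,248),5.8)
E
```

```text
[350.45244681 145.64978633 149.0429941 ]
```

View pics/t3.png

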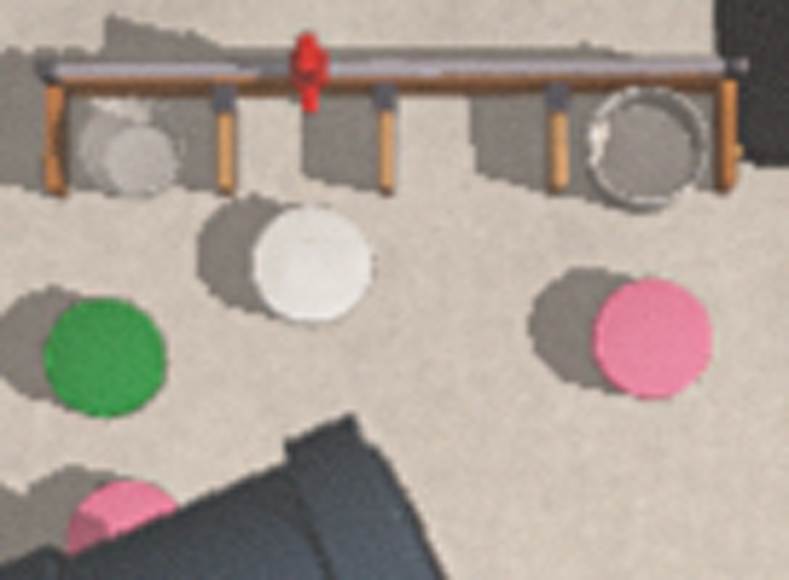

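The puck is at (313,264), about (533,146) mm, almost in line with the gap centre (307). Now the straight push.

>>> arm_command:
  series: [0.04,0,0,0,0,0,0.04,0,-0.01,0,0,0,0.035,0.001,-0.03,0,0,0,0,0,-0.04,0,0,0,0,0,-0.04,0,0,0,0,0,-0.011,0,0,0,0,0,0,0,0,0,0,0,0,0,0,0]

```text
time_s: 18.85
ee_pos: [466.0, 146.9, 17.7]
tool_rot: [180.0, 0.1, 179.2]
force: [0.0, -0.5, 0.3]
opening: 29.7
gripper_force: 0.0
```

>>> arm_command:
  series: [0.005,0,0,0,0,0,0.005,0,0,0,0,0,0.005,0,0,0,0,0,0.005,0,0,0,0,0,0.005,0,0,0,0,0,0.005,0,0,0,0,0,0.005,0,0,0,0,0,0.005,0,0,0,0,0,0.005,0,0,0,0,0,0.005,0,0,0,0,0,0.005,0,0,0,0,0,0.005,0,0,0,0,0,0.005,0,0,0,0,0,0.005,0,0,0,0,0,0.005,0,0,0,0,0,0.005,0,0,0,0,0,0,0,0,0,0,0]

```text
time_s: 20.98
ee_pos: [545.7, 146.7, 16.4]
tool_rot: [-180.0, -0.0, 179.2]
force: [0.3, 0.4, 0.3]
opening: 29.9
gripper_force: 0.0
```

>>> arm_command:
  series: [0.002,0,0,0,0,0,0.002,0,0,0,0,0,0,0,0,0,0,0]

```text
time_s: 21.35
ee_pos: [549.3, 146.7, 16.4]
tool_rot: [-180.0, -0.0, 179.2]
force: [-0.4, -1.0, 1.2]
opening: 30.1
gripper_force: 0.2
```

>>> arm_command:
  series: [0.002,0,0,0,0,0,0,0,0,0,0,0]

```text
time_s: 21.6
ee_pos: [551.3, 146.7, 16.4]
tool_rot: [-180.0, -0.0, 179.2]
force: [0.1, -0.7, 0.1]
opening: 30.2
gripper_force: 0.3
```

>>> arm_command:
  series: [0.002,0,0,0,0,0,0,0,0,0,0,0]

```text
time_s: 21.85
ee_pos: [553.3, 146.7, 16.4]
tool_rot: [-180.0, -0.0, 179.2]
force: [-0.3, -0.3, 0.6]
opening: 30.3
gripper_force: 0.2
```

>>> arm_command:
  series: [0.0015,0,0,0,0,0,0,0,0,0,0,0]

```text
time_s: 22.1
ee_pos: [554.8, 146.7, 16.4]
tool_rot: [-180.0, -0.0, 179.2]
force: [-1.3, 0.4, 0.3]
opening: 29.8
gripper_force: 0.4
```

>>> arm_command:
  series: [0.001,0,0,0,0,0,0,0,0,0,0,0]

```text
time_s: 22.35
ee_pos: [555.4, 146.7, 16.3]
tool_rot: [-180.0, -0.1, 179.3]
force: [-4.6, -1.0, 1.9]
opening: 30.0
gripper_force: 2.1
```

>>> arm_command:
  series: [0.001,0,0,0,0,0,0,0,0,0,0,0]

```text
time_s: 22.6
ee_pos: [555.5, 146.6, 16.2]
tool_rot: [-180.0, -0.2, 179.3]
force: [-10.1, 0.2, 6.4]
opening: 30.1
gripper_force: 5.1
```

The puck is stopped hard against the board. I'll retreat straight back, then lift.

>>> arm_command:
  series: [-0.004,0,0,0,0,0,-0.01,0,0,0,0,0,-0.03,0,0,0,0,0,-0.03,0,0.01,0,0,0,-0.03,0,0.03,0,0,0,-0.05,0,0.04,0,0,0,-0.05,0,0.04,0,0,0,0,0,0.02,0,0,0,0,0,0,0,0,0,0,0,0,0,0,0]

```text
time_s: 23.85
ee_pos: [354.9, 146.5, 153.7]
tool_rot: [-180.0, -0.1, 179.2]
force: [0.5, -0.1, -1.2]
opening: 30.1
gripper_force: 0.0
```

```bash
python3 - <<'E'
from h import *
a=save("top","t4.png",(172,148,308,248),5.8)
E
```

```text
(no output)
```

View pics/t4.png

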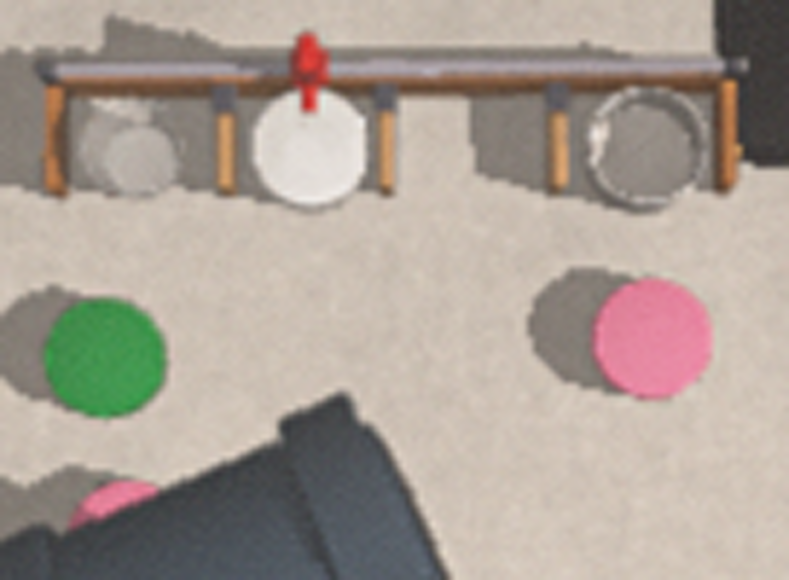

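The puck at (311,149) sits in gap 3 against the back board, with the marker above it at (308,70) and the neighbours unmoved.

```bash
python3 -c "
from h import *
print(manip.finish_job())"
```

```text
the job is handed in; nothing more can be done
None
```

The job is handed in: the red marker stands over the third gap from the right, and the white puck was pushed into that gap until the rising push force showed it against the back board (about 24 s of the 64 s used).

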